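# Fetch the parts case from behind the dropper bottles

### The job

First clear the three dropper bottles out of the rack and stand them upright in the black tray; only when all three are there, lift out the parts case behind them and lay it flat and square inside the white outline on the lilac mat. Then put the bottles back in the rack, each standing centred on the disc of its own cap colour (not necessarily where it stood before), without ever tipping one over.

Things in the scene. Friction and masses are not known exactly. Their poses are not given: they have to be found in the camera images.
- center_red (a point): Centre, half-way up (45 mm above its foot), of the loose white dropper bottle with a red cap and a red band: 90 mm tall, round, 34 mm diameter from the foot to 60 mm up, narrowing above to a cap 21 mm wide. z points up when it stands. About 60 g. At the start it stands in the front row of the rack.
- center_blue (a point): Centre, half-way up (45 mm above its foot), of the loose white dropper bottle with a blue cap and a blue band: 90 mm tall, round, 34 mm diameter from the foot to 60 mm up, narrowing above to a cap 21 mm wide. z points up when it stands. About 60 g. At the start it stands in the front row of the rack.
- center_green (a point): Centre, half-way up (45 mm above its foot), of the loose white dropper bottle with a green cap and a green band: 90 mm tall, round, 34 mm diameter from the foot to 60 mm up, narrowing above to a cap 21 mm wide. z points up when it stands. About 60 g. At the start it stands in the front row of the rack.
- disc_red: Red disc, 50 mm diameter, flat inlay in the floor of the rack's front row (it moves with the rack); origin at its centre, at the rack's floor level 8 mm above the table. The three discs are 74 mm apart in a row; at the start a bottle, often of another colour, stands on each and leaves its rim in view.
- disc_blue: Blue disc, 50 mm diameter, flat inlay in the floor of the rack's front row (it moves with the rack); origin at its centre, at the rack's floor level 8 mm above the table. The three discs are 74 mm apart in a row; at the start a bottle, often of another colour, stands on each and leaves its rim in view.
- disc_green: Green disc, 50 mm diameter, flat inlay in the floor of the rack's front row (it moves with the rack); origin at its centre, at the rack's floor level 8 mm above the table. The three discs are 74 mm apart in a row; at the start a bottle, often of another colour, stands on each and leaves its rim in view.
- center_case (a point): Centre, half-way up (17 mm above its underside), of the loose flat parts case with yellow base and clear lid: 150 mm long (its y axis), 50 mm wide (its x axis), 34 mm high, about 160 g, rigid, lid fixed shut. At the start it lies lengthwise behind the row of bottles, 10 to 15 mm from them, with some 35 mm free between it and the back wall. Both ends are alike.
- tray: Fixed shallow black tray, the side area: 120 mm (x) by 260 mm (y) outside, 20 mm high, walls and floor 4 mm thick; origin at the centre of its underside, on the table.
- mat: Fixed lilac mat 130 mm (x) by 250 mm (y), 3 mm thick, with a white outline 170 mm (y) by 70 mm (x, inside) about its centre; origin at the centre of its underside. A small brass gear, 8 mm high, lies near one of its corners.
- rack: Fixed wooden rack, 165 mm deep (x) and 286 mm wide (y), origin at the centre of its underside on the table; its -x side is the open front. Floor 8 mm thick; walls 8 mm thick and 45 mm high at the back (+x) and both ends. The discs lie 45 mm in front of its centre (x = -45 mm), at y = -74, 0 and 74 mm. A small brass gear, 16 mm high, lies in its rear corner at +y.

How it is judged:
By the outcome, as a careful person would: the job done as asked, in the order asked, and still so for the second after the job is handed in, with the robot touching nothing.
It also fails if it takes over 141 s, if anything falls off the work surface, if the arm or the gripper's body presses on something with over 40 N, if the wrist force passes 120 N, or if a joint passes its speed limit or range.

### The arm

A 6-joint arm with a two-finger parallel gripper is mounted at the origin on the work surface. World frame = base frame: x ahead of the robot, y to its left, z up, the work surface at z = 0. Lengths are in m, angles in rad, forces in N, time in s.
With the tool pointing down it reaches from about 0.375 to 0.9 m from the base axis. Payload 3.1 kg.
Tool frame: the origin (TCP) lies midway between the tips of the shut fingers; the grasp point (between the pads) lies 19 mm behind it; x points along the fingers, z is the direction in which the jaws open and shut, and the axes are right-handed (so a half turn about x gives the same grasp; the last joint's range is limited). The gripper opens to 85 mm and grips with 20 to 120 N. Pads are 22 mm wide; open, the fingers measure 114 mm over their backs; the gripper's body (76 mm by 85 mm) begins 54 mm behind the grasp point. The pads swing forward as they close: fully open they stand 13 mm farther back than shut.
Start: joints at [-1.437, 0.527, 1.433, -0, 1.181, -0.178], TCP at [0.192, -0.595, 0.231] pointing down, gripper open.
Joint ranges: [-3.08, 3.08], [-0.75, 2.2], [0.22, 2.44], [-1.43, 4.57], [0, 2.65], [-2.85, 2.85]. Speed limits (rad/s): [2.79, 2.79, 3.14, 3.14, 3.14, 3.14].

### API

Orientations are given as a unit quaternion [x, y, z, w].
In Python, from station import status, snapshot, camera_params, ticket gives the robot as it stands.
- The arm moves only by the tool arm_command, never from a script. Its argument "series" is a list that holds one entry, the list of rows, each a list of 4 numbers: the shift along the tool's x, y, z in mm, then the turn about the tool's x in rad. A call has 1 to 10 rows; each row shifts and turns the commanded pose from where the row before left it, along the tool's axes as they then stand; what a row does not reach is not made up. A row lasts 1/10 s, in which the tool goes at most 50 mm and 8.59 degrees, less where a joint would pass 70% of its speed; a pose out of reach is approached as far as the arm can. A call is refused whole if a number of a shift passes 50 or a number of a turn 0.15, either way. A call with a gripper value outside its range is refused whole. "jaw" is the opening in per cent of the stroke, from 0 (shut) to 100 (fully open), set as the call begins (left out, the last holds). The fingers move at their own pace and stop on an object; "force" is the grip in N (left out, the last holds). Time passes only in rows, so rows that do not move let the fingers close. It gives the time, the measured TCP pose, the force and the opening at its end, in the units of the state.
- status.sense(): the state, without advancing time (a new reading comes with each control period).
- snapshot(name): name is "side" or "top" or "wrist"; returns the picture (384x512x3 uint8, red, green, blue); there is no depth.
- camera_params(name): a dict with "fovy" (degrees; the focal length in pixels is half the picture's height over the tangent of half this angle, whatever the lens; pixels are square), "cx", "cy" (the principal point, pixels), "extrinsics" (4x4, takes a point from camera to world coordinates); the wrist camera has in their place "mount" (4x4, takes a point from camera to tool coordinates, whose origin is the TCP and whose axes are the tool frame's). Camera axes: x right, y down, z forward; pixel columns grow to the right and rows downward; lengths in m; the calibration is good to about 2 mm. The wrist camera is an equidistant fisheye: a pixel r from the principal point sees the ray r / f radians off the axis. A picture is of the moment at which its call begins: read the wrist's pose just before it. camera_params takes no time and is no camera call.
- ticket.sign_off(): hands the job in, once; it reports no verdict.
The state is a dict: "t": time; "q": joint angles; "qd": joint speeds; "tau": joint torques, N m; "tcp_pos": TCP position; "tool_rot": TCP orientation; "force": force on the tool from outside, world axes, zero at the start; "ft_torque": the same for the moment, N m; "finger_gap": opening from 0.0 (shut) to 1.0 (fully open).
Only numpy, scipy, OpenCV 4.12 (cv2) and the standard library are available. Lean on these libraries where they do the work, as an engineer would, in place of code of your own. Each camera call takes 0.05 s, during which the arm holds its last target. There are 200 camera calls.

## Working session

There is one attempt and no reset: what is moved stays moved. The work goes in short steps, Python scripts to look and compute and a tool call to move; the robot and the scene stay as the last step left them, time stands still between calls to the robot, and variables do not carry over. Pictures are saved under pics/ and viewed, about 12 in all and at most 16, crops included, and the job is handed in when it is done.

Besides the shell and the picture viewer there is one more tool, called after "Request:" in YAML: its name, and indented under it one key for each argument. arm_command: Moves the arm, as the interface text tells. Its arguments: {"type":"object","properties":{"series":{"type":"array"},"jaw":{"type":"number"},"force":{"type":"number"}},"required":["series"]}

```bash
ls; mkdir -p pics
python3 - <<'E'
from station import status,snapshot,camera_params
import cv2
s=status.sense();print(s)
for n in ["side","top","wrist"]:
    print(n,camera_params(n))
for n in ["top","side"]:
    cv2.imwrite(f"pics/{n}0.png",cv2.cvtColor(snapshot(n),cv2.COLOR_RGB2BGR))
E
```

```text
pics
{'t': 0.0, 'q': array([-1.43650340e+00,  5.28472024e-01,  1.43391540e+00, -1.74598554e-06,
        1.18138867e+00, -1.78542622e-01]), 'qd': array([ 0.00035421, -0.0006529 ,  0.00029023, -0.00068271,  0.00040005,
        0.0014725 ]), 'tau': array([-5.70056727e-04, -4.42346370e+01, -1.78026402e+01, -3.55547263e-04,
        8.39691114e-03,  2.97043776e-06]), 'tcp_pos': array([ 0.19225285, -0.59393938,  0.23032585]), 'tool_rot': array([ 0.41656244,  0.57232005, -0.41544762,  0.57125193]), 'force': array([ 0.07319767, -0.57058271, -0.29451161]), 'ft_torque': array([ 0.01689925, -0.00455234, -0.04196508]), 'finger_gap': 1.0025994764304573}
side {'fovy': 47.35715339790188, 'cx': 254.80961835833608, 'cy': 193.42758283547514, 'extrinsics': array([[-0.7314242 , -0.41422498,  0.54169762,  0.07006099],
       [-0.68183885,  0.4567001 , -0.57141999,  0.53721251],
       [-0.01069692, -0.78730089, -0.61647618,  0.60194437],
       [ 0.        ,  0.        ,  0.        ,  1.        ]])}
top {'fovy': 52.87739170010063, 'cx': 247.28378687303288, 'cy': 190.28123699566856, 'extrinsics': array([[ 0.01159932, -0.98554937,  0.16899082,  0.4271338 ],
       [-0.99922612, -0.00507204,  0.03900563, -0.01256479],
       [-0.03758485, -0.16931248, -0.9848455 ,  0.80315965],
       [ 0.        ,  0.        ,  0.        ,  1.        ]])}
wrist {'fovy': 65.70646984690485, 'cx': 253.65854046755922, 'cy': 188.97679369259964, 'mount': array([[-2.19967527e-04, -3.15859179e-01,  9.48806055e-01,
        -1.43365026e-01],
       [-5.79085898e-04, -9.48805879e-01, -3.15859255e-01,
         8.05802827e-02],
       [ 9.99999808e-01, -6.18918985e-04,  2.57968865e-05,
        -5.01131386e-04],
       [ 0.00000000e+00,  0.00000000e+00,  0.00000000e+00,
         1.00000000e+00]])}
```

View pics/top0.png

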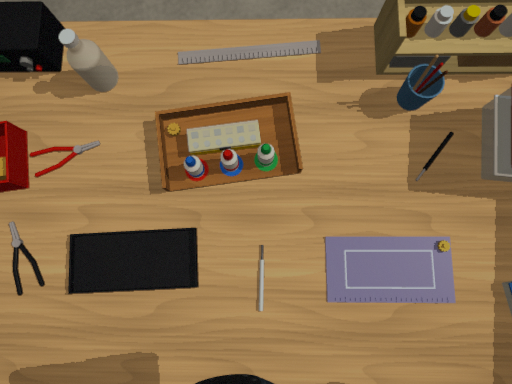

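View pics/side0.png

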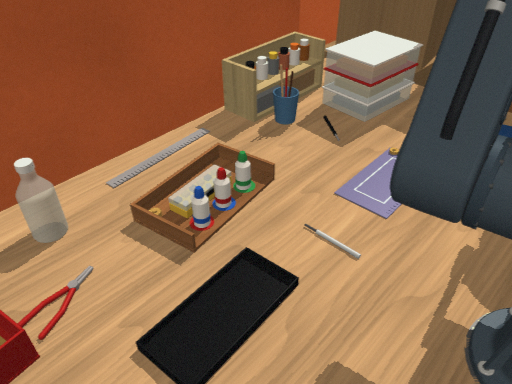

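The top view shows the rack at about (157–300, 95–190). Blue bottle stands on the red disc (195,167), red on the blue disc (231,161) and green on the green disc (267,157). The case is behind them, the tray at lower left, and the mat at lower right with its gear at (443,246). The side view agrees.

Run:
```python
import cv2,numpy as np
a=cv2.imread("pics/top0.png")
r=cv2.resize(a[90:195,150:305],None,fx=5,fy=5,interpolation=cv2.INTER_CUBIC)
cv2.imwrite("pics/c1.png",r)
l=cv2.resize(a[222:312,60:205],None,fx=3.2,fy=3.2,interpolation=cv2.INTER_CUBIC)
m=cv2.resize(a[222:312,318:463],None,fx=3.2,fy=3.2,interpolation=cv2.INTER_CUBIC)
cv2.imwrite("pics/c2.png",np.vstack([l,m]))
```

```text
(no output)
```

View pics/c1.png

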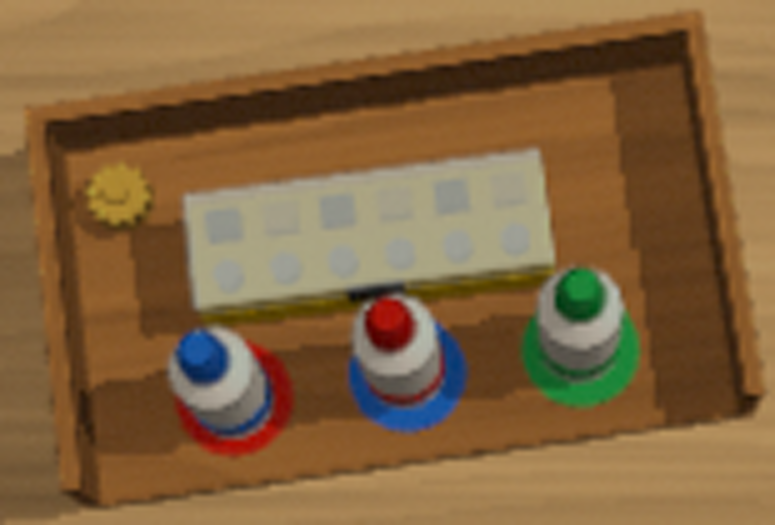

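View pics/c2.png

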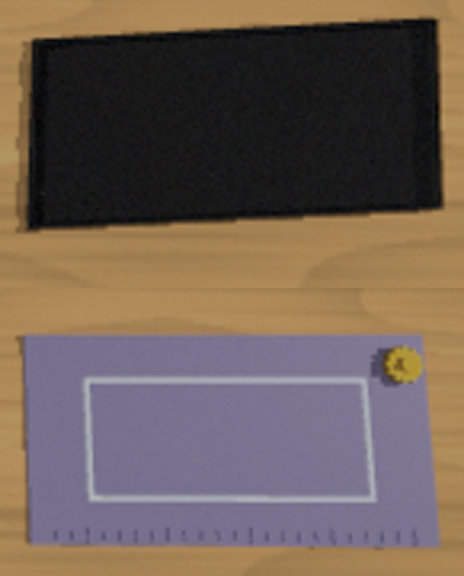

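```bash
cat > h.py <<'E'
import numpy as np,cv2
from scipy.optimize import least_squares
from scipy.spatial.transform import Rotation as R
from station import status,snapshot,camera_params
def ray(cam,u,v,s=None):
    p=camera_params(cam);f=192/np.tan(np.radians(p["fovy"])/2)
    x,y=(u-p["cx"])/f,(v-p["cy"])/f
    if cam=="wrist":
        r=np.hypot(x,y)+1e-12;d=np.array([x/r*np.sin(r),y/r*np.sin(r),np.cos(r)])
        T=np.eye(4);T[:3,:3]=R.from_quat(s["tool_rot"]).as_matrix();T[:3,3]=s["tcp_pos"];T=T@p["mount"]
    else: d=np.array([x,y,1.]);T=p["extrinsics"]
    return T[:3,3],T[:3,:3]@d
def pt(cam,u,v,z,s=None):
    o,d=ray(cam,u,v,s);return o+d*(z-o[2])/d[2]
def fit(W,M):
    """W world Nx2, M model Nx2 -> x,y,yaw, residual mm"""
    def f(p):
        c,s=np.cos(p[2]),np.sin(p[2]);return (M@np.array([[c,s],[-s,c]])+p[:2]-W).ravel()
    r=least_squares(f,[W[:,0].mean(),W[:,1].mean(),0]);return r.x,np.round(r.fun.reshape(-1,2)*1e3,1).tolist()
def proj(cam,P,s=None):
    p=camera_params(cam);f=192/np.tan(np.radians(p["fovy"])/2)
    if cam=="wrist":
        T=np.eye(4);T[:3,:3]=R.from_quat(s["tool_rot"]).as_matrix();T[:3,3]=s["tcp_pos"];T=T@p["mount"]
    else: T=p["extrinsics"]
    q=np.linalg.inv(T)@np.r_[P,1]
    if cam=="wrist":
        h=np.hypot(q[0],q[1]);k=np.arctan2(h,q[2])/h
    else: k=1/q[2]
    return np.array([p["cx"]+f*q[0]*k,p["cy"]+f*q[1]*k])
E
python3 - <<'E'
from h import *
np.set_printoptions(precision=4,suppress=True)
def W(pts,z,x0,y0,k): return np.array([pt("top",x0+(u+.5)/k-.5,y0+(v+.5)/k-.5,z)[:2] for u,v in pts])
def rect(lx,ly): return np.array([[lx,ly],[lx,-ly],[-lx,-ly],[-lx,ly]])/2  # BL(+x,+y),BR,FR,FL
c=(150,90,5)
print("rack",fit(W([(26,106),(700,12),(762,395),(65,490)],.045,*c),rect(.165,.286)))
d=W([(233,398),(408,374),(581,349)],.008,*c);print("discs RBG",d)
print("rack by discs",fit(d,np.array([[-.045,.074],[-.045,0],[-.045,-.074]])))
print("case",fit(W([(183,195),(541,149),(553,267),(196,310)],.042,*c),rect(.05,.15)))
print("caps BRG",W([(202,350),(389,318),(581,287)],.098,*c))
c=(60,222,3.2)
print("tray",fit(W([(33,40),(437,19),(442,208),(30,228)],.02,*c),rect(.12,.26)))
c=(318,222-90,3.2)
print("mat",fit(W([(24,335),(422,335),(439,545),(32,543)],.003,*c),rect(.13,.25)))
print("outl",fit(W([(84,378),(365,378),(376,501),(90,499)],.003,*c),rect(.075,.175)))
s=status.sense();print(R.from_quat(s["tool_rot"]).as_matrix())
E
```

```text
rack (array([0.6632, 0.0602, 0.1432]), [[-0.0, 1.0], [0.6, -1.5], [0.1, -1.4], [-0.7, 1.9]])
discs RBG [[ 0.6084  0.1279]
 [ 0.619   0.0537]
 [ 0.6301 -0.0195]]
rack by discs (array([0.6637, 0.0606, 0.1461]), [[0.0, -0.7], [0.1, 0.3], [-0.1, 0.3]])
case (array([0.6716, 0.0685, 0.1279]), [[0.1, 0.4], [-0.4, -0.3], [0.5, -1.4], [-0.3, 1.3]])
caps BRG [[ 0.6064  0.1244]
 [ 0.619   0.0538]
 [ 0.6312 -0.0186]]
tray (array([0.4175, 0.2479, 0.0621]), [[1.2, -0.7], [1.6, 0.3], [-1.3, -0.1], [-1.5, 0.5]])
mat (array([ 0.4066, -0.267 ,  0.0103]), [[0.7, 0.1], [0.9, -0.1], [-0.9, -0.9], [-0.7, 0.8]])
outl (array([ 0.4063, -0.2671,  0.011 ]), [[0.0, -0.5], [0.0, -0.2], [0.3, 0.6], [-0.3, 0.1]])
[[-0.0003  0.9515  0.3078]
 [ 0.002   0.3078 -0.9515]
 [-1.      0.0004 -0.002 ]]
```

```bash
cat >> h.py <<'E'
def to(P,yaw=None):
    """tool-axis shift (mm) and turn from present pose to TCP point P / yaw, tool down"""
    s=status.sense();M=R.from_quat(s["tool_rot"]).as_matrix()
    y0=np.arctan2(M[1,1],M[0,1]);yaw=y0 if yaw is None else yaw
    turn=-((yaw-y0+np.pi)%(2*np.pi)-np.pi)
    c,n=np.cos(yaw),np.sin(yaw);d=np.array(P)-s["tcp_pos"]
    print("t %.1f tcp %s yaw %.3f gap %.3f F %s"%(s["t"],s["tcp_pos"].round(4),y0,s["finger_gap"],s["force"].round(1)))
    print("turn first %.3f then shift mm"%turn,(1e3*np.array([-d[2],d[0]*c+d[1]*n,d[0]*n-d[1]*c])).round(1),"tilt",M[:,0].round(4))
E
python3 -c "
from h import *
to([.607,.126,.2],.146)"
```

```text
t 0.1 tcp [ 0.1923 -0.594   0.2304] yaw 0.313 gap 1.000 F [-0.2  0.5  0.5]
turn first 0.167 then shift mm [  30.4  515.  -652. ] tilt [-3.e-04  2.e-03 -1.e+00]
```

Request:
arm_command:
  series:
    - [[0, 0, 0, 0.0835], [0, 0, 0, 0.0835], [0, 15, -19, 0], [0, 25, -32, 0], [0, 25, -32, 0], [0, 25, -32, 0], [0, 25, -32, 0], [0, 25, -32, 0], [0, 25, -32, 0], [0, 25, -32, 0]]
  jaw: 70
  force: 25

```text
t: 1.1
tcp_pos: [0.3454, -0.3249, 0.2311]
tool_rot: [0.462, 0.535, -0.462, 0.535]
force: [1.0, -0.3, 0.2]
finger_gap: 0.7
```

Request:
arm_command:
  series:
    - [[0, 25, -32, 0], [0, 25, -32, 0], [0, 25, -32, 0], [0, 25, -32, 0], [0, 25, -32, 0], [0, 25, -32, 0], [0, 25, -32, 0], [0, 25, -32, 0], [0, 25, -32, 0], [0, 25, -32, 0]]

```text
t: 2.1
tcp_pos: [0.5462, 0.028, 0.231]
tool_rot: [0.462, 0.535, -0.462, 0.535]
force: [1.1, -0.7, -0.6]
finger_gap: 0.702
```

```bash
python3 -c "
from h import *
to([.607,.126,.2],.146)"
```

```text
t 2.1 tcp [0.5462 0.028  0.231 ] yaw 0.146 gap 0.702 F [ 1.1 -0.7 -0.6]
turn first 0.000 then shift mm [ 31.   74.4 -88.1] tilt [-8.e-04  0.e+00 -1.e+00]
```

Request:
arm_command:
  series:
    - [[10, 25, -30, 0], [10, 25, -30, 0], [11, 24.4, -28.1, 0], [0, 0, 0, 0], [0, 0, 0, 0]]

```text
t: 2.6
tcp_pos: [0.606, 0.1249, 0.1992]
tool_rot: [0.461, 0.536, -0.462, 0.535]
force: [-0.5, 0.0, -0.2]
finger_gap: 0.698
```

Run:
```python
from h import *
to([.607,.126,.2],.146)
s=status.sense();im=snapshot("wrist")
im=cv2.cvtColor(im,cv2.COLOR_RGB2BGR);cv2.imwrite("pics/w1.png",im)
for n,P in dict(capB=(.6064,.1244,.098),capR=(.619,.0538,.098),dR=(.6084,.1279,.008),dB=(.619,.0537,.008),footB=(.6064,.1244,.008)).items(): print(n,proj("wrist",P,s).round(1))
```

```text
t 2.6 tcp [0.606  0.1249 0.1992] yaw 0.148 gap 0.698 F [-0.5  0.  -0.2]
turn first 0.002 then shift mm [-0.8  1.1 -1. ] tilt [-2.5e-03 -5.0e-04 -1.0e+00]
capB [254.7 187.4]
capR [335.6 185.1]
dR [251.7 160.9]
dB [315.7 161.6]
footB [254.4 163. ]
```

View pics/w1.png

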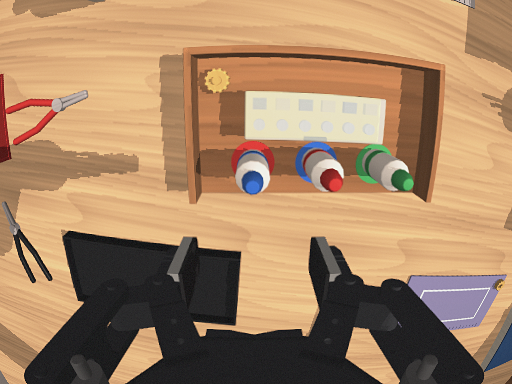

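```bash
cat >> h.py <<'E'
HUE=dict(red=lambda h:(h<8)|(h>172),blue=lambda h:(h>100)&(h<125),green=lambda h:(h>55)&(h<85))
def blobs(im,name,smin=140,amin=15):
    h,s,v=cv2.split(cv2.cvtColor(im,cv2.COLOR_BGR2HSV))
    m=(HUE[name](h)&(s>smin)&(v>60)).astype(np.uint8)
    n,l,st,ce=cv2.connectedComponentsWithStats(m)
    return [(ce[i].round(1).tolist(),st[i].tolist()) for i in range(1,n) if st[i,4]>amin]
E
python3 - <<'E'
from h import *
im=cv2.imread("pics/w1.png");s=status.sense()
for n in HUE: print(n,blobs(im,n))
for u,v in [(253,183)]: print(pt("wrist",u,v,.092,s))
for n in HUE:
  for c,st in blobs(im,n):
    if 150<c[1]<230: print(n,c,"cap@.092",pt("wrist",*c,.092,s)[:2].round(4),"disc@.008",pt("wrist",*c,.008,s)[:2].round(4), "bbox ctr",pt("wrist",st[0]+st[2]/2-.5,st[1]+st[3]/2-.5,.092,s)[:2].round(4))
E
```

```text
red [([12.4, 118.3], [0, 74, 53, 89, 895]), ([34.8, 128.2], [13, 110, 45, 35, 342]), ([252.4, 153.3], [231, 141, 44, 34, 541]), ([310.5, 155.4], [303, 150, 24, 20, 65]), ([331.3, 180.0], [320, 169, 23, 23, 392])]
blue [([309.9, 156.4], [296, 142, 40, 40, 369]), ([253.2, 152.7], [241, 151, 24, 6, 31]), ([252.3, 182.1], [243, 171, 20, 23, 372]), ([502.1, 352.0], [485, 325, 27, 46, 363])]
green [([364.6, 150.2], [360, 148, 11, 6, 16]), ([405.6, 173.6], [398, 170, 15, 11, 27])]
[0.60805658 0.12532238 0.092     ]
red [252.4, 153.3] cap@.092 [0.6345 0.1297] disc@.008 [0.6173 0.1275] bbox ctr [0.6308 0.1291]
red [310.5, 155.4] cap@.092 [0.6404 0.0794] disc@.008 [0.6251 0.0604] bbox ctr [0.6373 0.0751]
red [331.3, 180.0] cap@.092 [0.6212 0.0559] disc@.008 [0.5996 0.029 ] bbox ctr [0.6212 0.0562]
blue [309.9, 156.4] cap@.092 [0.6394 0.0797] disc@.008 [0.6239 0.0608] bbox ctr [0.6357 0.0739]
blue [253.2, 152.7] cap@.092 [0.6351 0.1291] disc@.008 [0.6181 0.1267] bbox ctr [0.6343 0.1296]
blue [252.3, 182.1] cap@.092 [0.6088 0.1261] disc@.008 [0.583  0.1226] bbox ctr [0.6089 0.1259]
green [364.6, 150.2] cap@.092 [0.6534 0.0307] disc@.008 [ 0.6426 -0.0047] bbox ctr [0.6532 0.0302]
green [405.6, 173.6] cap@.092 [ 0.6392 -0.0181] disc@.008 [ 0.6236 -0.0697] bbox ctr [ 0.6377 -0.0178]
```

Request:
arm_command:
  series:
    - [[20, 2, 0, 0], [30, 0, 0, 0], [30, 0, 0, 0], [30, 0, 0, 0], [25, 0, 0, 0], [20, 0, 0, 0], [13, 0, 0, 0], [0, 0, 0, 0]]
  jaw: 60

```text
t: 3.45
tcp_pos: [0.6073, 0.1234, 0.0311]
tool_rot: [0.462, 0.536, -0.464, 0.534]
force: [-0.2, -0.3, 0.3]
finger_gap: 0.601
```

Request:
arm_command:
  series:
    - [[0, 0, 0, 0], [0, 0, 0, 0], [0, 0, 0, 0], [0, 0, 0, 0], [0, 0, 0, 0], [0, 0, 0, 0]]
  jaw: 20
  force: 25

```text
t: 4.05
tcp_pos: [0.6094, 0.1246, 0.0334]
tool_rot: [0.463, 0.535, -0.462, 0.536]
force: [0.1, -0.3, 5.9]
finger_gap: 0.392
```

Run:
```python
from h import *
to([.608,.126,.031],.146)
cv2.imwrite("pics/s1.png",cv2.cvtColor(snapshot("side"),cv2.COLOR_RGB2BGR)[100:280,80:320].repeat(3,0).repeat(3,1))
```

```text
t 4.0 tcp [0.6094 0.1246 0.0334] yaw 0.146 gap 0.392 F [ 0.1 -0.3  5.9]
turn first 0.000 then shift mm [ 2.4 -1.2 -1.6] tilt [ 1.9e-03 -1.0e-04 -1.0e+00]
```

View pics/s1.png

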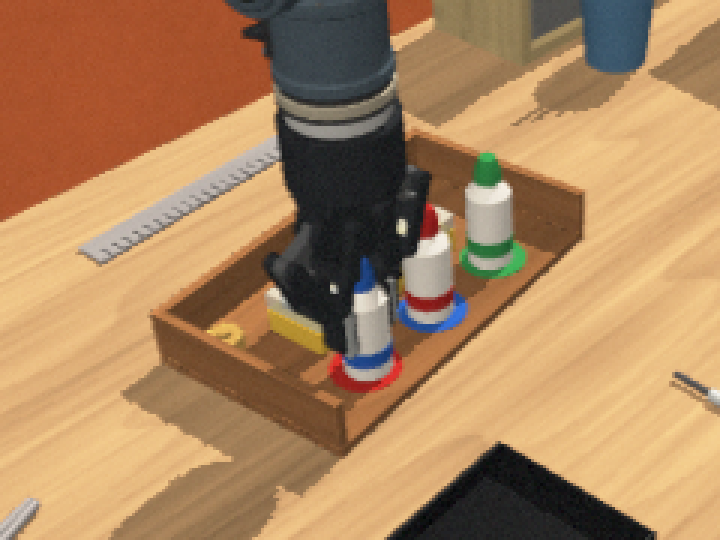

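Request:
arm_command:
  series:
    - [[-10, 0, 0, 0], [-25, 0, 0, 0], [-30, 0, 0, 0], [-25, -10, -13, 0], [-10, -20, -28, 0], [0, -27, -38, 0], [0, -27, -38, 0], [0, -27, -38, 0], [0, -27, -38, 0], [0, -20, -28, 0]]

```text
t: 5.1
tcp_pos: [0.4174, 0.3217, 0.1325]
tool_rot: [0.462, 0.536, -0.462, 0.535]
force: [-0.4, 0.4, -0.5]
finger_gap: 0.395
```

```bash
python3 -c "
from h import *
to([.4125,.3277,.032],.146)"
```

```text
t 5.1 tcp [0.4174 0.3217 0.1325] yaw 0.147 gap 0.395 F [-0.4  0.4 -0.5]
turn first 0.001 then shift mm [100.5  -4.   -6.7] tilt [-1.6e-03 -1.0e-04 -1.0e+00]
```

Request:
arm_command:
  series:
    - [[15, -4, -7, 0], [25, 0, 0, 0], [25, 0, 0, 0], [20, 0, 0, 0], [10, 0, 0, 0], [3, 0, 0, 0], [2, 0, 0, 0], [1, 0, 0, 0], [0, 0, 0, 0]]

```text
t: 6.0
tcp_pos: [0.4158, 0.3268, 0.032]
tool_rot: [0.463, 0.535, -0.462, 0.535]
force: [-0.3, 0.5, 0.2]
finger_gap: 0.388
```

```bash
python3 -c "
from h import *
to([.4125,.3277,.029],.146)"
```

```text
t 6.0 tcp [0.4158 0.3268 0.032 ] yaw 0.146 gap 0.388 F [-0.3  0.5  0.2]
turn first -0.000 then shift mm [ 3.  -3.1 -1.3] tilt [ 1.3e-03  6.0e-04 -1.0e+00]
```

Request:
arm_command:
  series:
    - [[1, 0, 0, 0], [1, 0, 0, 0], [0.5, 0, 0, 0], [0.5, 0, 0, 0], [0, 0, 0, 0]]

```text
t: 6.5
tcp_pos: [0.4155, 0.3268, 0.0294]
tool_rot: [0.463, 0.535, -0.462, 0.535]
force: [0.1, -1.2, 7.4]
finger_gap: 0.39
```

Request:
arm_command:
  series:
    - [[0, 0, 0, 0], [0, 0, 0, 0], [0, 0, 0, 0], [0, 0, 0, 0], [-10, 0, 0, 0], [-25, 0, 0, 0], [-30, 0, 0, 0], [-30, 0, 0, 0], [-20, 0, 0, 0], [-5, 10, 18, 0]]
  jaw: 60

```text
t: 7.5
tcp_pos: [0.4279, 0.3119, 0.1515]
tool_rot: [0.463, 0.535, -0.46, 0.536]
force: [0.5, 0.0, -0.3]
finger_gap: 0.597
```

Request:
arm_command:
  series:
    - [[0, 16, 30, 0], [0, 20, 37, 0], [0, 20, 37, 0], [0, 20, 37, 0], [0, 20, 37, 0], [0, 20, 37, 0], [0, 18, 33, 0], [0, 15, 27, 0], [0, 4, 6, 0], [0, 0, 0, 0]]

```text
t: 8.5
tcp_pos: [0.6203, 0.0536, 0.1485]
tool_rot: [0.463, 0.535, -0.463, 0.535]
force: [0.3, 0.5, 0.4]
finger_gap: 0.6
```

Run:
```python
from h import *
to([.620,.0545,.031],.146)
s=status.sense();im=cv2.cvtColor(snapshot("top"),cv2.COLOR_RGB2BGR);cv2.imwrite("pics/t1.png",im)
w=cv2.cvtColor(snapshot("wrist"),cv2.COLOR_RGB2BGR);cv2.imwrite("pics/w2.png",w)
for n in ["red","green"]:
  for c,st in blobs(w,n,100): 
    if st[4]>150:print(n,c,st,pt("wrist",*c,.092,s)[:2].round(4))
print("top blue",[ (c,pt("top",*c,.088)[:2].round(4)) for c,st in blobs(im,"blue")])
```

```text
t 8.5 tcp [0.6203 0.0536 0.1485] yaw 0.144 gap 0.600 F [0.3 0.5 0.4]
turn first -0.002 then shift mm [117.5  -0.2  -0.9] tilt [ 1.e-04  3.e-04 -1.e+00]
red [181.7, 176.6] [158, 153, 48, 48, 1799] [0.636  0.1081]
red [254.0, 202.9] [241, 189, 27, 29, 612] [0.6236 0.0543]
green [321.3, 171.0] [305, 154, 46, 46, 632] [0.6542 0.0106]
green [350.2, 201.6] [337, 188, 27, 28, 566] [ 0.6345 -0.0167]
top blue [([239.6, 166.0], array([0.5966, 0.0309])), ([510.4, 286.3], array([ 0.3808, -0.4496]))]
```

Request:
arm_command:
  series:
    - [[20, 1, -1, 0], [28, 0, 0, 0], [28, 0, 0, 0], [22, 0, 0, 0], [13, 0, 0, 0], [6, 0, 0, 0], [0, 0, 0, 0]]

```text
t: 9.3
tcp_pos: [0.6202, 0.0564, 0.031]
tool_rot: [0.462, 0.536, -0.462, 0.535]
force: [-0.2, -0.3, -0.1]
finger_gap: 0.602
```

Request:
arm_command:
  series:
    - [[0, 0, 0, 0], [0, 0, 0, 0], [0, 0, 0, 0], [0, 0, 0, 0], [0, 0, 0, 0], [0, 0, 0, 0]]
  jaw: 20

```text
t: 9.9
tcp_pos: [0.6217, 0.0556, 0.0325]
tool_rot: [0.463, 0.534, -0.462, 0.536]
force: [-1.2, 0.9, 6.6]
finger_gap: 0.389
```

Run:
```python
from h import *
to([.4175,.248,.0294],.146)
cv2.imwrite("pics/s2.png",cv2.resize(cv2.cvtColor(snapshot("side"),cv2.COLOR_RGB2BGR)[120:384,80:350],None,fx=2.2,fy=2.2))
```

```text
t 9.9 tcp [0.6217 0.0556 0.0325] yaw 0.146 gap 0.389 F [-1.2  0.9  6.6]
turn first -0.000 then shift mm [   3.1 -174.  -220.1] tilt [ 2.1e-03  1.0e-04 -1.0e+00]
```

View pics/s2.png

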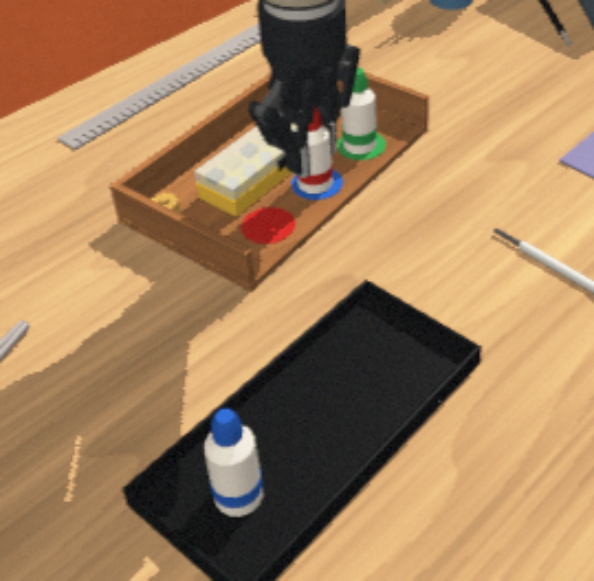

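Blue stands upright in the tray and red is gripped.

Request:
arm_command:
  series:
    - [[-10, 0, 0, 0], [-25, 0, 0, 0], [-30, 0, 0, 0], [-25, -12, -15, 0], [-10, -24, -30, 0], [0, -30, -38, 0], [0, -30, -38, 0], [0, -30, -38, 0], [0, -28, -36, 0], [0, -20, -25, 0]]

```text
t: 10.95
tcp_pos: [0.4135, 0.2491, 0.1315]
tool_rot: [0.461, 0.536, -0.463, 0.535]
force: [0.4, 0.5, -1.5]
finger_gap: 0.386
```

Request:
arm_command:
  series:
    - [[15, 0, 0, 0], [25, 0, 0, 0], [25, 0, 0, 0], [20, 0, 0, 0], [10, 0, 0, 0], [3, 0, 0, 0], [2, 0, 0, 0], [1, 0, 0, 0], [0, 0, 0, 0]]

```text
t: 11.85
tcp_pos: [0.4172, 0.2481, 0.031]
tool_rot: [0.463, 0.535, -0.462, 0.535]
force: [-0.2, -0.5, -0.2]
finger_gap: 0.391
```

Request:
arm_command:
  series:
    - [[1, 0, 0, 0], [1, 0, 0, 0], [0.5, 0, 0, 0], [0.5, 0, 0, 0], [0, 0, 0, 0]]

```text
t: 12.35
tcp_pos: [0.417, 0.2481, 0.0284]
tool_rot: [0.463, 0.535, -0.462, 0.535]
force: [-0.6, -1.0, 10.3]
finger_gap: 0.389
```

Request:
arm_command:
  series:
    - [[0, 0, 0, 0], [0, 0, 0, 0], [0, 0, 0, 0], [0, 0, 0, 0], [-10, 0, 0, 0], [-25, 0, 0, 0], [-30, 0, 0, 0], [-30, 0, 0, 0], [-20, 0, 0, 0], [-5, 10, 17, 0]]
  jaw: 60

```text
t: 13.35
tcp_pos: [0.4288, 0.2338, 0.1503]
tool_rot: [0.463, 0.535, -0.46, 0.536]
force: [0.1, -0.2, -0.3]
finger_gap: 0.6
```

Request:
arm_command:
  series:
    - [[0, 18, 30, 0], [0, 22, 37, 0], [0, 22, 37, 0], [0, 22, 37, 0], [0, 22, 37, 0], [0, 22, 37, 0], [0, 19, 33, 0], [0, 13, 23, 0], [0, 3, 6, 0], [0, 0, 0, 0]]

```text
t: 14.35
tcp_pos: [0.6304, -0.0183, 0.1474]
tool_rot: [0.463, 0.535, -0.463, 0.535]
force: [0.6, 0.9, -1.2]
finger_gap: 0.601
```

Run:
```python
from h import *
to([.632,-.018,.031],.146)
s=status.sense()
w=cv2.cvtColor(snapshot("wrist"),cv2.COLOR_RGB2BGR);cv2.imwrite("pics/w3.png",w)
for n in HUE:
  for c,st in blobs(w,n,100): 
    if st[4]>200:print(n,c,st,"cap",pt("wrist",*c,.092,s)[:2].round(4),"disc",pt("wrist",*c,.008,s)[:2].round(4))
```

```text
t 14.3 tcp [ 0.6304 -0.0183  0.1474] yaw 0.144 gap 0.601 F [ 0.6  0.9 -1.2]
turn first -0.002 then shift mm [ 1.164e+02  1.600e+00 -1.000e-01] tilt [-4.e-04  3.e-04 -1.e+00]
red [116.0, 178.3] [96, 156, 41, 46, 1456] cap [0.6381 0.0876] disc [0.6077 0.1273]
red [27.0, 325.4] [20, 316, 16, 19, 205] cap [0.4277 0.2369] disc [0.3083 0.3397]
blue [181.3, 177.5] [158, 155, 47, 46, 1727] cap [0.6457 0.0362] disc [0.6184 0.0542]
blue [494.3, 361.2] [473, 335, 39, 49, 1233] cap [ 0.4186 -0.4269] disc [ 0.2954 -0.6047]
green [255.3, 167.3] [230, 153, 50, 37, 603] cap [ 0.6603 -0.0147] disc [ 0.6392 -0.0183]
green [254.1, 203.0] [242, 189, 25, 29, 579] cap [ 0.6341 -0.0177] disc [ 0.602  -0.0225]
```

Request:
arm_command:
  series:
    - [[20, 2, 0, 0], [28, 0, 0, 0], [28, 0, 0, 0], [21, 0, 0, 0], [13, 0, 0, 0], [6, 0, 0, 0], [0, 0, 0, 0]]

```text
t: 15.1
tcp_pos: [0.6319, -0.0166, 0.031]
tool_rot: [0.462, 0.536, -0.462, 0.535]
force: [-0.2, -0.3, 0.0]
finger_gap: 0.6
```

Request:
arm_command:
  series:
    - [[0, 0, 0, 0], [0, 0, 0, 0], [0, 0, 0, 0], [0, 0, 0, 0], [0, 0, 0, 0], [0, 0, 0, 0]]
  jaw: 20

```text
t: 15.7
tcp_pos: [0.6334, -0.0176, 0.0325]
tool_rot: [0.463, 0.534, -0.462, 0.536]
force: [0.6, 1.1, 6.9]
finger_gap: 0.386
```

Run:
```python
from h import *
to([.4225,.168,.0294],.146)
```

```text
t 15.7 tcp [ 0.6334 -0.0176  0.0325] yaw 0.146 gap 0.386 F [0.6 1.1 6.9]
turn first -0.000 then shift mm [   3.1 -181.7 -214.3] tilt [ 2.1e-03 -2.0e-04 -1.0e+00]
```

Request:
arm_command:
  series:
    - [[-10, 0, 0, 0], [-25, 0, 0, 0], [-30, 0, 0, 0], [-25, -12, -14, 0], [-10, -24, -28, 0], [0, -32, -38, 0], [0, -32, -38, 0], [0, -32, -38, 0], [0, -29, -34, 0], [0, -20, -24, 0]]

```text
t: 16.7
tcp_pos: [0.4188, 0.1691, 0.1315]
tool_rot: [0.461, 0.536, -0.463, 0.535]
force: [-0.0, -0.1, -0.8]
finger_gap: 0.389
```

Request:
arm_command:
  series:
    - [[15, 0, 0, 0], [25, 0, 0, 0], [25, 0, 0, 0], [20, 0, 0, 0], [10, 0, 0, 0], [3, 0, 0, 0], [2, 0, 0, 0], [1, 0, 0, 0], [1, 0, 0, 0], [0, 0, 0, 0]]

```text
t: 17.7
tcp_pos: [0.4227, 0.168, 0.0298]
tool_rot: [0.463, 0.535, -0.462, 0.535]
force: [-0.0, -0.5, -1.3]
finger_gap: 0.391
```

Request:
arm_command:
  series:
    - [[0.8, 0, 0, 0], [0.5, 0, 0, 0], [0, 0, 0, 0]]

```text
t: 18.0
tcp_pos: [0.4226, 0.168, 0.0284]
tool_rot: [0.462, 0.535, -0.462, 0.535]
force: [-0.2, 0.2, 5.0]
finger_gap: 0.392
```

Request:
arm_command:
  series:
    - [[0, 0, 0, 0], [0, 0, 0, 0], [0, 0, 0, 0], [0, 0, 0, 0], [-10, 0, 0, 0], [-25, 0, 0, 0], [-30, 0, 0, 0], [-30, 0, 0, 0], [-30, 0, 0, 0], [-10, 0, 0, 0]]
  jaw: 60

```text
t: 19.0
tcp_pos: [0.4238, 0.1682, 0.1662]
tool_rot: [0.464, 0.534, -0.461, 0.536]
force: [-0.2, 0.0, -0.2]
finger_gap: 0.598
```

Request:
arm_command:
  series:
    - [[0, 0, 0, -0.14], [0, 0, 0, -0.14], [0, 0, 0, -0.14], [0, 0, 0, -0.14], [0, 0, 0, -0.14], [0, 0, 0, -0.14], [0, 0, 0, -0.14], [0, 0, 0, -0.14], [0, 0, 0, -0.14], [0, 0, 0, -0.14]]
  jaw: 85

```text
t: 20.0
tcp_pos: [0.4218, 0.1679, 0.1627]
tool_rot: [0.007, 0.708, -0.007, 0.707]
force: [-0.0, -0.5, 0.0]
finger_gap: 0.849
```

Run:
```python
from h import *
to([.6716,.0685,.16],.13+np.pi/2)
```

```text
t 20.0 tcp [0.4218 0.1679 0.1627] yaw 1.552 gap 0.849 F [-0.  -0.5  0. ]
turn first -0.149 then shift mm [   2.7 -130.9  234.9] tilt [-1.3e-03 -2.0e-04 -1.0e+00]
```

Request:
arm_command:
  series:
    - [[0, 0, 0, -0.149], [0, -9, 16, 0], [0, -17, 31, 0], [0, -20, 36, 0], [0, -20, 36, 0], [0, -20, 36, 0], [0, -20, 36, 0], [3, -17, 30, 0], [0, -8, 14, 0], [0, 0, 0, 0]]

```text
t: 21.0
tcp_pos: [0.6734, 0.0656, 0.1589]
tool_rot: [-0.043, 0.706, 0.043, 0.706]
force: [-1.0, 0.0, -0.4]
finger_gap: 0.852
```

Run:
```python
from h import *
to([.6716,.0685,.16],.13+np.pi/2)
s=status.sense();np.save("s4.npy",s,allow_pickle=True)
w=cv2.cvtColor(snapshot("wrist"),cv2.COLOR_RGB2BGR);cv2.imwrite("pics/w4.png",w)
cv2.imwrite("pics/w4b.png",cv2.resize(w[60:360,100:420],None,fx=2,fy=2,interpolation=cv2.INTER_CUBIC))
c,n=np.cos(.13),np.sin(.13)
for a,b in [(.025,.075),(.025,-.075),(-.025,-.075),(-.025,.075)]: print((2*(proj("wrist",[.6716+a*c-b*n,.0685+a*n+b*c,.042],s)-[100,60])).round())
```

```text
t 21.0 tcp [0.6734 0.0656 0.1589] yaw 1.693 gap 0.852 F [-1.   0.  -0.4]
turn first -0.008 then shift mm [-1.1  3.1 -1.4] tilt [ 4.e-04 -2.e-04 -1.e+00]
[362.  75.]
[357. 383.]
[258. 383.]
[246.  76.]
```

View pics/w4b.png

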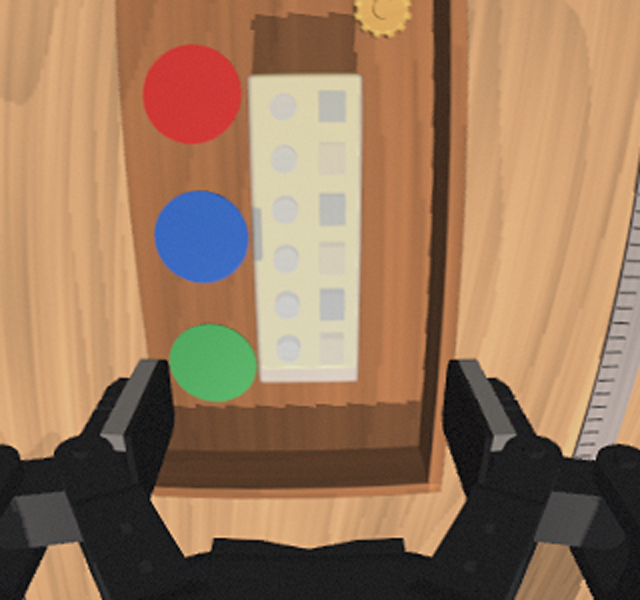

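Run:
```python
from h import *
s=np.load("s4.npy",allow_pickle=True).item()
L=lambda u,v:(100+(u+.5)/2-.5,60+(v+.5)/2-.5)
W=np.array([pt("wrist",*L(u,v),.042,s)[:2] for u,v in [(362,74),(358,381),(260,382),(249,75)]])
print(fit(W,np.array([[.025,.075],[.025,-.075],[-.025,-.075],[-.025,.075]])))
D=np.array([pt("wrist",*L(u,v),.008,s)[:2] for u,v in [(192,94),(202,237),(213,363)]]);print(D.round(4))
```

```text
(array([0.67201221, 0.06942531, 0.13217868]), [[0.5, 0.5], [0.3, -0.4], [-0.2, -0.4], [-0.6, 0.2]])
[[ 0.6074  0.1273]
 [ 0.6186  0.0541]
 [ 0.6291 -0.0192]]
```

Request:
arm_command:
  series:
    - [[15, 3.5, -1, -0.008], [28, 0, 0, 0], [30, 0, 0, 0], [30, 0, 0, 0], [22, 0, 0, 0], [12, 0, 0, 0], [7, 0, 0, 0], [3, 0, 0, 0], [0, 0, 0, 0], [0, 0, 0, 0]]
  jaw: 80

```text
t: 22.05
tcp_pos: [0.6711, 0.0704, 0.0142]
tool_rot: [-0.047, 0.705, 0.047, 0.706]
force: [0.6, -0.3, -0.8]
finger_gap: 0.798
```

Run:
```python
from h import *
to([.672,.069,.011],.131+np.pi/2)
```

```text
t 22.1 tcp [0.6711 0.0704 0.0142] yaw 1.703 gap 0.798 F [ 0.6 -0.3 -0.8]
turn first 0.001 then shift mm [ 3.2 -1.5  0.7] tilt [ 2.e-03 -1.e-04 -1.e+00]
```

Request:
arm_command:
  series:
    - [[2, -1, 0.5, 0], [1.5, 0, 0, 0], [0, 0, 0, 0]]

```text
t: 22.35
tcp_pos: [0.671, 0.0693, 0.0096]
tool_rot: [-0.047, 0.706, 0.047, 0.706]
force: [-1.0, 0.0, 0.3]
finger_gap: 0.799
```

Request:
arm_command:
  series:
    - [[0, 0, 0, 0], [0, 0, 0, 0], [0, 0, 0, 0], [0, 0, 0, 0], [0, 0, 0, 0], [0, 0, 0, 0]]
  jaw: 40
  force: 40

```text
t: 22.95
tcp_pos: [0.6717, 0.0694, 0.0099]
tool_rot: [-0.047, 0.705, 0.047, 0.706]
force: [1.3, -1.0, 3.4]
finger_gap: 0.576
```

Request:
arm_command:
  series:
    - [[-5, 0, 0, 0], [-15, 0, 0, 0], [-25, 0, 0, 0], [-30, 0, 0, 0], [-30, 0, 0, 0], [-15, 0, 0, 0], [0, 0, 0, 0]]

```text
t: 23.65
tcp_pos: [0.6725, 0.0695, 0.1326]
tool_rot: [-0.047, 0.704, 0.046, 0.707]
force: [0.5, 0.6, -2.8]
finger_gap: 0.578
```

Run:
```python
from h import *
to([.4065,-.267,.13],.0107+np.pi/2)
s=status.sense();np.save("s5.npy",s,allow_pickle=True)
w=cv2.cvtColor(snapshot("wrist"),cv2.COLOR_RGB2BGR)
cv2.imwrite("pics/w5.png",cv2.resize(w[60:360,100:420],None,fx=2,fy=2,interpolation=cv2.INTER_CUBIC))
```

```text
t 23.6 tcp [0.6725 0.0695 0.1326] yaw 1.703 gap 0.578 F [ 0.5  0.6 -2.8]
turn first 0.121 then shift mm [   2.6 -333.6 -269.6] tilt [ 5.3e-03 -3.0e-04 -1.0e+00]
```

View pics/w5.png

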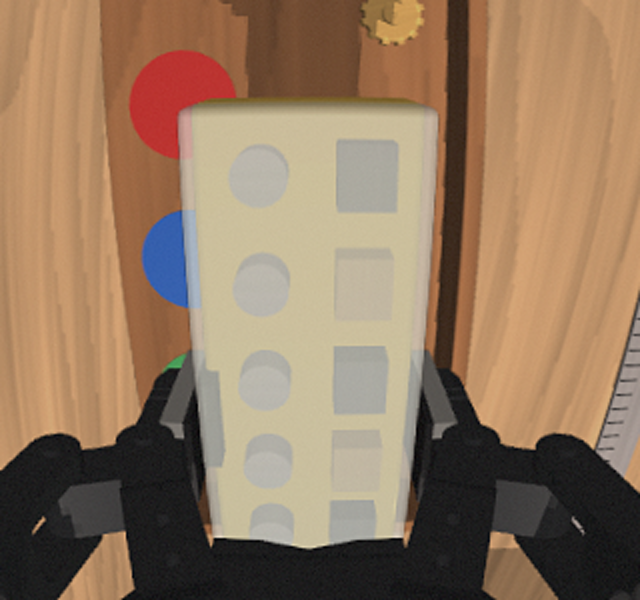

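Request:
arm_command:
  series:
    - [[0, 0, 0, 0.06], [0, 0, 0, 0.061], [0, -18, -15, 0], [0, -30, -25, 0], [0, -35, -28, 0], [0, -35, -28, 0], [0, -35, -28, 0], [0, -35, -28, 0], [0, -35, -28, 0], [0, -35, -28, 0]]

```text
t: 24.7
tcp_pos: [0.4634, -0.1911, 0.1279]
tool_rot: [-0.003, 0.708, 0.005, 0.706]
force: [0.4, -0.9, -2.4]
finger_gap: 0.58
```

Request:
arm_command:
  series:
    - [[0, -32, -26, 0], [0, -26, -22, 0], [0, -14, -11, 0], [0, -3, -2, 0], [20, 0, 0, 0], [25, 0, 0, 0], [25, 0, 0, 0], [15, 0, 0, 0], [5, 0, 0, 0], [0, 0, 0, 0]]

```text
t: 25.7
tcp_pos: [0.4054, -0.2653, 0.0384]
tool_rot: [-0.003, 0.708, 0.005, 0.706]
force: [-0.5, 0.2, -2.3]
finger_gap: 0.574
```

Run:
```python
from h import *
to([.4065,-.267,.005],.0107+np.pi/2)
s=status.sense();np.save("s6.npy",s,allow_pickle=True)
w=cv2.cvtColor(snapshot("wrist"),cv2.COLOR_RGB2BGR)
cv2.imwrite("pics/w6.png",cv2.resize(w[60:360,100:420],None,fx=2,fy=2,interpolation=cv2.INTER_CUBIC))
cv2.imwrite("pics/t6.png",cv2.cvtColor(snapshot("top"),cv2.COLOR_RGB2BGR))
```

```text
t 25.7 tcp [ 0.4054 -0.2653  0.0384] yaw 1.583 gap 0.574 F [-0.5  0.2 -2.3]
turn first 0.001 then shift mm [33.4 -1.7  1.1] tilt [-0.002   0.0023 -1.    ]
```

View pics/w6.png

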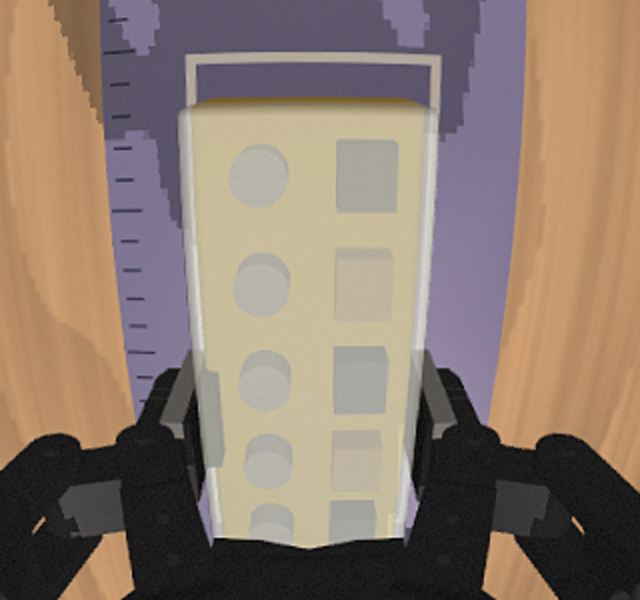

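Run:
```python
from h import *
s=np.load("s6.npy",allow_pickle=True).item()
L=lambda u,v:(100+(u+.5)/2-.5,60+(v+.5)/2-.5)
a=pt("wrist",*L(186,54),.003,s);b=pt("wrist",*L(441,54),.003,s);print(a,b,"centre",(a+b)/2,"centre of outline",(a+b)[:2]/2-.0875*np.array([-.0107,1]))
# case lid far edge at bottle height (lid z = tcp-.002+.034)
z=s["tcp_pos"][2]-.002+.034
a=pt("wrist",*L(180,112),z,s);b=pt("wrist",*L(437,110),z,s);print(a,b,"case centre",(a+b)[:2]/2-.075*np.array([-.0107,1]))
```

```text
[ 0.36712397 -0.17927594  0.003     ] [ 0.4434974  -0.17825226  0.003     ] centre [ 0.40531069 -0.1787641   0.003     ] centre of outline [ 0.40624694 -0.2662641 ]
[ 0.37967307 -0.19210954  0.0704109 ] [ 0.42822813 -0.19116668  0.0704109 ] case centre [ 0.4047531  -0.26663811]
```

Request:
arm_command:
  series:
    - [[10, -0.5, 1.4, 0], [12, 0, 0, 0], [6, 0, 0, 0], [2, 0, 0, 0], [1, 0, 0, 0], [0, 0, 0, 0]]

```text
t: 26.4
tcp_pos: [0.407, -0.2669, 0.0084]
tool_rot: [-0.004, 0.707, 0.004, 0.707]
force: [0.2, 0.7, -1.2]
finger_gap: 0.58
```

Request:
arm_command:
  series:
    - [[1, 0, 0, 0], [0, 0, 0, 0]]

```text
t: 26.6
tcp_pos: [0.4072, -0.267, 0.0077]
tool_rot: [-0.004, 0.707, 0.004, 0.707]
force: [0.3, 0.8, -2.4]
finger_gap: 0.578
```

Request:
arm_command:
  series:
    - [[1, 0, 0, 0], [0.7, 0, 0, 0], [0.5, 0, 0, 0], [0, 0, 0, 0]]

```text
t: 27.0
tcp_pos: [0.4071, -0.2669, 0.0053]
tool_rot: [-0.004, 0.707, 0.004, 0.707]
force: [-0.1, -0.5, -2.3]
finger_gap: 0.578
```

Request:
arm_command:
  series:
    - [[0.5, 0, 0, 0], [0.5, 0, 0, 0], [0, 0, 0, 0]]

```text
t: 27.3
tcp_pos: [0.4071, -0.267, 0.0049]
tool_rot: [-0.004, 0.707, 0.004, 0.707]
force: [-1.5, 0.2, 4.8]
finger_gap: 0.576
```

Request:
arm_command:
  series:
    - [[0, 0, 0, 0], [0, 0, 0, 0], [0, 0, 0, 0], [0, 0, 0, 0], [-5, 0, 0, 0], [-20, 0, 0, 0], [-30, 0, 0, 0], [-35, 0, 0, 0], [-35, 0, 0, 0], [-30, 0, 0, 0]]
  jaw: 80

```text
t: 28.3
tcp_pos: [0.407, -0.2669, 0.1613]
tool_rot: [-0.004, 0.707, 0.004, 0.707]
force: [0.7, -0.4, 0.3]
finger_gap: 0.8
```

Request:
arm_command:
  series:
    - [[0, 0, 0, 0.143], [0, 0, 0, 0.143], [0, 0, 0, 0.143], [0, 0, 0, 0.143], [0, 0, 0, 0.143], [0, 0, 0, 0.143], [0, 0, 0, 0.143], [0, 0, 0, 0.143], [0, 0, 0, 0.143], [0, 0, 0, 0.143]]
  jaw: 60

```text
t: 29.3
tcp_pos: [0.4069, -0.2667, 0.1596]
tool_rot: [0.462, 0.535, -0.462, 0.535]
force: [0.0, -0.7, -0.6]
finger_gap: 0.598
```

Run:
```python
from h import *
to([.4226,.168,.15],.146)
```

```text
t 29.3 tcp [ 0.4069 -0.2667  0.1596] yaw 0.146 gap 0.598 F [ 0.  -0.7 -0.6]
turn first -0.000 then shift mm [   9.6   78.8 -427.8] tilt [-1.e-04  1.e-04 -1.e+00]
```

Request:
arm_command:
  series:
    - [[0, 4, -20, 0], [0, 6, -34, 0], [0, 7, -40, 0], [0, 7, -40, 0], [0, 8, -40, 0], [0, 8, -40, 0], [0, 8, -40, 0], [0, 8, -40, 0], [0, 8, -40, 0], [0, 6, -36, 0]]

```text
t: 30.3
tcp_pos: [0.4201, 0.1113, 0.1596]
tool_rot: [0.461, 0.536, -0.46, 0.537]
force: [-0.3, 0.0, 0.1]
finger_gap: 0.599
```

Request:
arm_command:
  series:
    - [[0, 6, -30, 0], [0, 3, -20, 0], [0, 0, -8, 0], [0, 0, 0, 0]]

```text
t: 30.7
tcp_pos: [0.4199, 0.1686, 0.1594]
tool_rot: [0.46, 0.537, -0.46, 0.537]
force: [-0.6, 0.3, -0.3]
finger_gap: 0.602
```

Run:
```python
from h import *
to([.4226,.168,.027],.146)
s=status.sense()
w=cv2.cvtColor(snapshot("wrist"),cv2.COLOR_RGB2BGR);cv2.imwrite("pics/w7.png",w)
t=cv2.cvtColor(snapshot("top"),cv2.COLOR_RGB2BGR);cv2.imwrite("pics/t7.png",t)
for n in HUE:
  for c,st in blobs(w,n,100): 
    if st[4]>200:print(n,c,st,"cap",pt("wrist",*c,.088,s)[:2].round(4))
cv2.imwrite("pics/c7.png",cv2.resize(t[220:314,310:465],None,fx=4,fy=4,interpolation=cv2.INTER_CUBIC))
```

```text
t 30.7 tcp [0.4199 0.1686 0.1594] yaw 0.154 gap 0.602 F [-0.6  0.3 -0.3]
turn first 0.008 then shift mm [132.4   2.6   1. ] tilt [-3.e-04 -2.e-04 -1.e+00]
red [8.8, 14.6] [0, 0, 20, 34, 590] cap [0.5612 0.4183]
red [325.6, 9.7] [300, 0, 50, 24, 931] cap [0.5713 0.1399]
red [157.1, 188.2] [144, 175, 27, 27, 539] cap [0.4177 0.2457]
blue [392.4, 14.3] [371, 0, 42, 33, 1131] cap [0.5833 0.0874]
blue [75.2, 177.3] [63, 165, 25, 25, 465] cap [0.4158 0.3229]
green [447.4, 23.9] [431, 4, 34, 41, 1052] cap [0.5941 0.035 ]
green [255.8, 196.3] [244, 183, 24, 28, 522] cap [0.4231 0.1678]
```

View pics/c7.png

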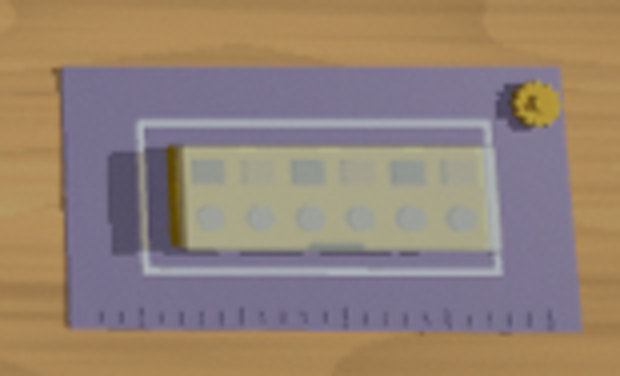

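Run:
```python
from h import *
L=lambda u,v:(310+(u+.5)/4-.5,220+(v+.5)/4-.5)
W=np.array([pt("top",*L(u,v),.037)[:2] for u,v in [(183,147),(492,146),(497,248),(188,249)]])
print(fit(W,np.array([[.025,.075],[.025,-.075],[-.025,-.075],[-.025,.075]])))
W=np.array([pt("top",*L(u,v),.003)[:2] for u,v in [(137,122),(489,121),(502,274),(145,273)]])
print(fit(W,np.array([[.0375,.0875],[.0375,-.0875],[-.0375,-.0875],[-.0375,.0875]])))
to([.4226,.168,.027],.146)
```

```text
(array([ 0.40687483, -0.26676502,  0.01412699]), [[1.0, 1.8], [1.0, -1.0], [-1.2, -2.6], [-0.8, 1.8]])
(array([ 0.40600689, -0.26718533,  0.01384698]), [[0.1, -0.6], [0.1, 0.2], [0.0, 0.4], [-0.3, 0.1]])
t 30.8 tcp [0.4202 0.1674 0.1593] yaw 0.152 gap 0.597 F [-0.   0.5 -0.1]
turn first 0.006 then shift mm [132.3   2.4  -0.2] tilt [-3.e-04 -4.e-04 -1.e+00]
```

Request:
arm_command:
  series:
    - [[20, 2.5, 1, 0.008], [30, 0, 0, 0], [30, 0, 0, 0], [25, 0, 0, 0], [15, 0, 0, 0], [8, 0, 0, 0], [4, 0, 0, 0], [0, 0, 0, 0]]
  jaw: 60
  force: 25

```text
t: 31.6
tcp_pos: [0.4233, 0.1669, 0.0273]
tool_rot: [0.463, 0.534, -0.463, 0.534]
force: [0.8, -0.4, 0.0]
finger_gap: 0.599
```

Request:
arm_command:
  series:
    - [[0, 0, 0, 0], [0, 0, 0, 0], [0, 0, 0, 0], [0, 0, 0, 0], [0, 0, 0, 0], [0, 0, 0, 0]]
  jaw: 20

```text
t: 32.2
tcp_pos: [0.4236, 0.1675, 0.028]
tool_rot: [0.463, 0.534, -0.462, 0.535]
force: [0.8, -1.4, 7.4]
finger_gap: 0.39
```

Run:
```python
from h import *
to([.6295,-.0193,.0325],.146)
```

```text
t 32.2 tcp [0.4236 0.1675 0.028 ] yaw 0.144 gap 0.390 F [ 0.8 -1.4  7.4]
turn first -0.002 then shift mm [ -4.5 176.5 214.8] tilt [ 1.6e-03  1.0e-04 -1.0e+00]
```

Request:
arm_command:
  series:
    - [[-10, 0, 0, 0], [-25, 0, 0, 0], [-30, 0, 0, 0], [-25, 11, 13, 0], [-15, 22, 27, 0], [0, 31, 38, 0], [0, 31, 38, 0], [0, 31, 38, 0], [0, 29, 35, 0], [0, 18, 22, 0]]

```text
t: 33.2
tcp_pos: [0.6271, -0.0192, 0.1331]
tool_rot: [0.464, 0.533, -0.463, 0.535]
force: [0.7, 0.4, -0.9]
finger_gap: 0.392
```

Request:
arm_command:
  series:
    - [[0, 3.5, 4, 0], [0, 0, 0, 0], [0, 0, 0, 0]]

```text
t: 33.5
tcp_pos: [0.6267, -0.0188, 0.1321]
tool_rot: [0.462, 0.536, -0.463, 0.534]
force: [-0.7, -0.2, 0.1]
finger_gap: 0.387
```

Run:
```python
from h import *
to([.6295,-.0193,.034],.146)
s=status.sense()
w=cv2.cvtColor(snapshot("wrist"),cv2.COLOR_RGB2BGR);cv2.imwrite("pics/w8.png",w)
zt=s["tcp_pos"][2]+.0655
for n in HUE:
  for c,st in blobs(w,n,100):
    if st[4]>100:print(n,c,st,"cap",pt("wrist",*c,zt-.006,s).round(4),"disc",pt("wrist",*c,.008,s)[:2].round(4))
cv2.imwrite("pics/w8b.png",cv2.resize(w[100:300,120:390],None,fx=2.5,fy=2.5))
```

```text
t 33.5 tcp [ 0.6267 -0.0188  0.1321] yaw 0.144 gap 0.387 F [-0.7 -0.2  0.1]
turn first -0.002 then shift mm [98.1  2.7  0.9] tilt [-0.0028  0.001  -1.    ]
red [109.8, 178.5] [89, 155, 43, 48, 1577] cap [0.6758 0.0349 0.1916] disc [0.608 0.127]
red [45.6, 299.2] [32, 291, 23, 23, 175] cap [0.6134 0.0747 0.1916] disc [0.4085 0.2538]
red [20.2, 330.0] [13, 321, 17, 19, 218] cap [0.58   0.1039 0.1916] disc [0.3018 0.3472]
blue [177.9, 177.6] [153, 153, 50, 50, 1945] cap [0.6792 0.0121 0.1916] disc [0.6189 0.0539]
blue [7.9, 286.3] [0, 278, 15, 21, 134] cap [0.6124 0.1002 0.1916] disc [0.4053 0.3353]
blue [495.3, 365.5] [470, 340, 42, 44, 1137] cap [ 0.5778 -0.1907  0.1916] disc [ 0.2948 -0.5939]
green [255.1, 177.1] [229, 152, 53, 51, 2100] cap [ 0.6826 -0.0108  0.1916] disc [ 0.6297 -0.0192]
green [253.4, 223.2] [224, 215, 59, 27, 461] cap [ 0.6678 -0.0124  0.1916] disc [ 0.5825 -0.0244]
green [253.7, 311.3] [230, 287, 48, 48, 1925] cap [ 0.6318 -0.0178  0.1916] disc [ 0.4675 -0.0414]
```

View pics/w8b.png

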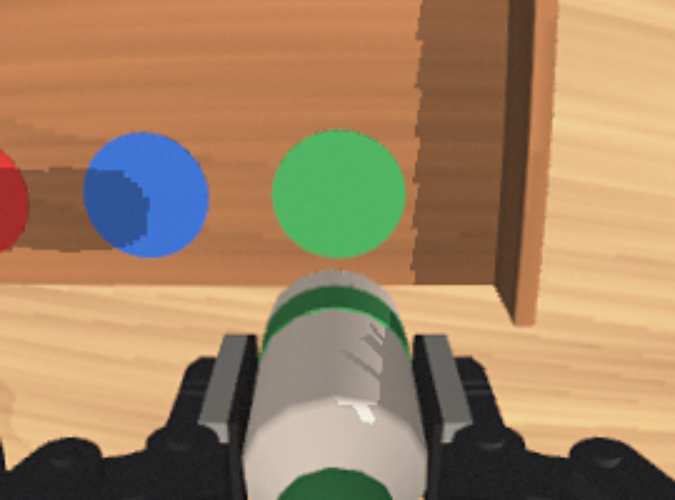

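Run:
```python
from h import *
s=status.sense();t=s["tcp_pos"]
p=pt("wrist",255.2,208.,t[2]-.0245,s);print("foot far point",p, "centre",p[:2]-.017*np.array([.9894,.1455]),t)
for z in (.1,.105,.11,.115): print(z,pt("wrist",255.2,208,z,s)[:2]-.017*np.array([.9894,.1455]))
```

```text
foot far point [ 0.63902778 -0.0172961   0.10766132] centre [ 0.62220798 -0.0197696 ] [ 0.62670846 -0.01857102  0.13216132]
0.1 [ 0.61911691 -0.02025419]
0.105 [ 0.62113423 -0.01993793]
0.11 [ 0.62315155 -0.01962167]
0.115 [ 0.62516887 -0.01930541]
```

Request:
arm_command:
  series:
    - [[12, 4, 1, 0], [25, 0, 0, 0], [25, 0, 0, 0], [18, 0, 0, 0], [10, 0, 0, 0], [4, 0, 0, 0], [2, 0, 0, 0], [1, 0, 0, 0], [0, 0, 0, 0], [0, 0, 0, 0]]

```text
t: 34.55
tcp_pos: [0.6332, -0.0206, 0.0361]
tool_rot: [0.463, 0.534, -0.463, 0.535]
force: [-1.2, 0.5, -0.3]
finger_gap: 0.391
```

Run:
```python
from h import *
to([.631,-.019,.032],.146)
```

```text
t 34.5 tcp [ 0.6332 -0.0206  0.0361] yaw 0.144 gap 0.391 F [-1.2  0.5 -0.3]
turn first -0.002 then shift mm [ 4.1 -1.9 -1.9] tilt [ 1.5e-03 -3.0e-04 -1.0e+00]
```

Request:
arm_command:
  series:
    - [[1, -2, -2, 0], [1, 0, 0, 0], [1, 0, 0, 0], [0.5, 0, 0, 0], [0, 0, 0, 0]]

```text
t: 35.05
tcp_pos: [0.6304, -0.0187, 0.0322]
tool_rot: [0.463, 0.535, -0.463, 0.535]
force: [-1.3, -0.4, 3.3]
finger_gap: 0.391
```

Request:
arm_command:
  series:
    - [[0.5, 0, 0, 0], [0, 0, 0, 0], [0, 0, 0, 0], [0, 0, 0, 0], [-10, 0, 0, 0], [-25, 0, 0, 0], [-30, 0, 0, 0], [-30, 0, 0, 0], [-25, 0, 0, 0], [0, 0, 0, 0]]
  jaw: 60

```text
t: 36.05
tcp_pos: [0.6333, -0.0193, 0.1562]
tool_rot: [0.464, 0.532, -0.461, 0.538]
force: [0.6, 0.2, -0.2]
finger_gap: 0.595
```

Run:
```python
from h import *
to([.417,.2475,.15],.146)
s=status.sense()
w=cv2.cvtColor(snapshot("wrist"),cv2.COLOR_RGB2BGR);cv2.imwrite("pics/w9.png",w)
for P in [(.6295,-.0192,.008),(.6295,-.0192,.098)]: print(2.5*(proj("wrist",P,s)-[160,100]))
for n in ["green"]:
  for c,st in blobs(w,n,100):
    if st[4]>100:print(n,c,st,"cap",pt("wrist",*c,.092,s)[:2].round(4))
S=cv2.cvtColor(snapshot("side"),cv2.COLOR_RGB2BGR)
a=cv2.resize(w[130:250,190:320],None,fx=4,fy=4,interpolation=cv2.INTER_CUBIC);b=cv2.resize(S[130:210,200:270],None,fx=4,fy=6,interpolation=cv2.INTER_CUBIC)
cv2.imwrite("pics/c9.png",np.hstack([a,b]))
```

```text
t 36.0 tcp [ 0.6333 -0.0193  0.1562] yaw 0.144 gap 0.595 F [ 0.6  0.2 -0.2]
turn first -0.002 then shift mm [   6.2 -175.2 -295.4] tilt [ 0.0094 -0.0019 -1.    ]
[232.41538952 195.95906834]
[232.78485312 279.69652174]
green [253.8, 169.6] [229, 156, 49, 37, 732] cap [ 0.6597 -0.0154]
green [251.9, 207.8] [240, 195, 25, 27, 534] cap [ 0.6302 -0.0182]
```

View pics/c9.png

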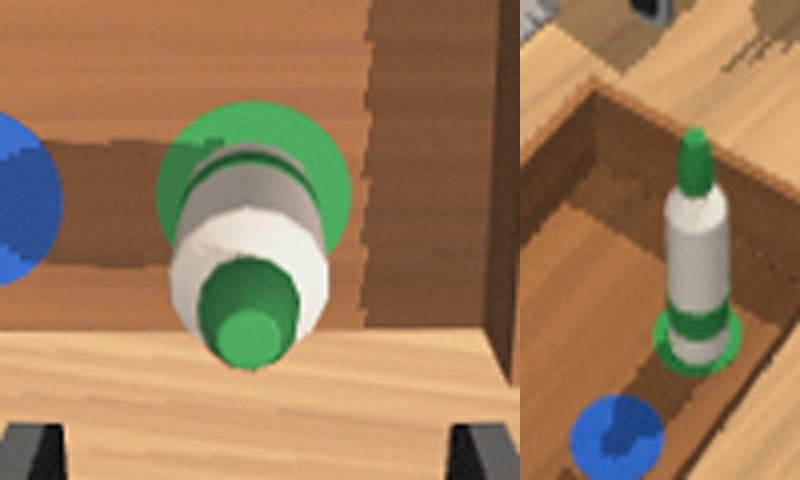

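Request:
arm_command:
  series:
    - [[0, -10, -16, 0], [0, -18, -30, 0], [0, -22, -37, 0], [0, -22, -37, 0], [0, -22, -37, 0], [0, -22, -37, 0], [0, -22, -37, 0], [0, -19, -32, 0], [0, -14, -22, 0], [0, -6, -10, 0]]

```text
t: 37.15
tcp_pos: [0.4098, 0.2488, 0.1501]
tool_rot: [0.461, 0.536, -0.463, 0.534]
force: [-0.0, -0.4, -0.2]
finger_gap: 0.6
```

Request:
arm_command:
  series:
    - [[0, 0, 0, 0], [0, 0, 0, 0], [0, 0, 0, 0]]

```text
t: 37.45
tcp_pos: [0.4142, 0.2471, 0.1511]
tool_rot: [0.463, 0.534, -0.463, 0.534]
force: [-0.0, -0.1, 0.3]
finger_gap: 0.596
```

Run:
```python
from h import *
to([.415,.2478,.0275],.146)
s=status.sense()
w=cv2.cvtColor(snapshot("wrist"),cv2.COLOR_RGB2BGR);cv2.imwrite("pics/w10.png",w)
for n in ["red","blue"]:
  for c,st in blobs(w,n,100):
    if st[4]>200:print(n,c,st,"cap",pt("wrist",*c,.088,s)[:2].round(4))
```

```text
t 37.5 tcp [0.4142 0.2471 0.1511] yaw 0.142 gap 0.596 F [-0.  -0.1  0.3]
turn first -0.004 then shift mm [123.6   0.9  -0.6] tilt [ 6.e-04 -1.e-04 -1.e+00]
red [27.2, 15.1] [0, 0, 60, 39, 1528] cap [0.5521 0.4604]
red [397.5, 15.9] [376, 0, 43, 36, 1267] cap [0.5737 0.1632]
red [253.3, 199.6] [241, 186, 26, 29, 596] cap [0.4176 0.2482]
blue [453.0, 26.1] [437, 5, 33, 43, 1080] cap [0.5837 0.1111]
blue [152.8, 187.9] [140, 174, 27, 28, 569] cap [0.4159 0.3251]
```

Request:
arm_command:
  series:
    - [[20, 1, -0.5, 0], [28, 0, 0, 0], [28, 0, 0, 0], [25, 0, 0, 0], [14, 0, 0, 0], [6, 0, 0, 0], [2.5, 0, 0, 0], [0, 0, 0, 0]]

```text
t: 38.3
tcp_pos: [0.4145, 0.2482, 0.028]
tool_rot: [0.463, 0.534, -0.463, 0.535]
force: [-0.4, 0.5, -0.4]
finger_gap: 0.602
```

Request:
arm_command:
  series:
    - [[0, 0, 0, 0], [0, 0, 0, 0], [0, 0, 0, 0], [0, 0, 0, 0], [0, 0, 0, 0], [0, 0, 0, 0]]
  jaw: 20

```text
t: 38.9
tcp_pos: [0.4146, 0.2486, 0.0286]
tool_rot: [0.463, 0.534, -0.462, 0.535]
force: [0.4, -1.7, 6.4]
finger_gap: 0.393
```

Run:
```python
from h import *
to([.608,.1275,.0325],.146)
```

```text
t 38.9 tcp [0.4146 0.2486 0.0286] yaw 0.144 gap 0.393 F [ 0.4 -1.7  6.4]
turn first -0.002 then shift mm [ -3.9 173.8 147.9] tilt [ 1.9e-03  4.0e-04 -1.0e+00]
```

Now red goes to the red disc, with its foot about 24.6 mm below the TCP, so floor contact should come near TCP z = 0.0326.

Request:
arm_command:
  series:
    - [[-10, 0, 0, 0], [-25, 0, 0, 0], [-30, 0, 0, 0], [-25, 12, 10, 0], [-15, 23, 20, 0], [0, 32, 27, 0], [0, 32, 27, 0], [0, 32, 27, 0], [0, 26, 22, 0], [0, 17, 15, 0]]

```text
t: 39.9
tcp_pos: [0.6094, 0.1254, 0.1333]
tool_rot: [0.464, 0.534, -0.463, 0.535]
force: [-0.3, -0.1, 0.4]
finger_gap: 0.387
```

Request:
arm_command:
  series:
    - [[12, 0, 0, 0], [25, 0, 0, 0], [25, 0, 0, 0], [18, 0, 0, 0], [10, 0, 0, 0], [4, 0, 0, 0], [1, 0, 0, 0], [0, 0, 0, 0], [0, 0, 0, 0]]

```text
t: 40.8
tcp_pos: [0.6079, 0.1271, 0.0388]
tool_rot: [0.463, 0.534, -0.462, 0.535]
force: [-0.8, -0.1, -0.4]
finger_gap: 0.389
```

Run:
```python
from h import *
to([.608,.1275,.0325],.146)
```

```text
t 40.8 tcp [0.6079 0.1271 0.0388] yaw 0.144 gap 0.389 F [-0.8 -0.1 -0.4]
turn first -0.002 then shift mm [ 6.3  0.1 -0.4] tilt [ 1.9e-03  1.0e-04 -1.0e+00]
```

Request:
arm_command:
  series:
    - [[2, 0.5, 0, 0], [2, 0, 0, 0], [1, 0, 0, 0], [1, 0, 0, 0], [0.5, 0, 0, 0], [0, 0, 0, 0]]

```text
t: 41.4
tcp_pos: [0.6079, 0.1269, 0.0326]
tool_rot: [0.463, 0.535, -0.463, 0.535]
force: [-2.3, -1.6, 7.9]
finger_gap: 0.388
```

Request:
arm_command:
  series:
    - [[0, 0, 0, 0], [0, 0, 0, 0], [0, 0, 0, 0], [0, 0, 0, 0], [-10, 0, 0, 0], [-25, 0, 0, 0], [-30, 0, 0, 0], [-30, 0, 0, 0], [-25, 0, 0, 0], [0, 0, 0, 0]]
  jaw: 60

```text
t: 42.4
tcp_pos: [0.6107, 0.1272, 0.1561]
tool_rot: [0.465, 0.532, -0.461, 0.537]
force: [0.2, 0.5, 0.4]
finger_gap: 0.601
```

Request:
arm_command:
  series:
    - [[0, 0, 0, 0], [0, 0, 0, 0]]

```text
t: 42.6
tcp_pos: [0.6068, 0.127, 0.1504]
tool_rot: [0.462, 0.535, -0.463, 0.534]
force: [-0.2, -0.3, -0.1]
finger_gap: 0.601
```

Run:
```python
from h import *
s=status.sense()
w=cv2.cvtColor(snapshot("wrist"),cv2.COLOR_RGB2BGR);cv2.imwrite("pics/w11.png",w)
for n in HUE:
  for c,st in blobs(w,n,100):
    if st[4]>200 and c[1]<280:print(n,c,st,"cap",pt("wrist",*c,.092,s)[:2].round(4),"disc",pt("wrist",*c,.008,s)[:2].round(4))
to([.4145,.3265,.16],.146)
```

```text
red [14.4, 107.6] [0, 103, 31, 11, 225] cap [0.6632 0.3417] disc [0.6533 0.4262]
red [17.1, 132.7] [0, 115, 37, 36, 327] cap [0.6414 0.3383] disc [0.6224 0.4214]
red [253.6, 164.6] [229, 150, 51, 39, 806] cap [0.6376 0.1318] disc [0.6171 0.1289]
red [254.5, 200.7] [242, 187, 26, 29, 606] cap [0.611  0.1274] disc [0.5795 0.1226]
blue [326.6, 173.8] [304, 151, 46, 47, 1716] cap [0.6387 0.079 ] disc [0.6186 0.0541]
green [387.6, 169.9] [372, 153, 40, 44, 675] cap [0.6492 0.0318] disc [ 0.6335 -0.0129]
green [427.4, 202.0] [415, 189, 26, 26, 489] cap [ 0.6291 -0.014 ] disc [ 0.605  -0.0777]
t 42.6 tcp [0.6067 0.127  0.15  ] yaw 0.144 gap 0.603 F [ 1.3  0.1 -0.1]
turn first -0.002 then shift mm [ -10.  -161.1 -225.4] tilt [-2.9e-03 -1.0e-04 -1.0e+00]
```

Request:
arm_command:
  series:
    - [[-5, -10, -14, 0], [-5, -20, -28, 0], [0, -25, -35, 0], [0, -27, -37, 0], [0, -27, -37, 0], [0, -25, -35, 0], [0, -17, -24, 0], [0, -10, -15, 0], [0, 0, 0, 0], [0, 0, 0, 0]]

```text
t: 43.65
tcp_pos: [0.4154, 0.3268, 0.1611]
tool_rot: [0.462, 0.535, -0.463, 0.535]
force: [0.2, -0.4, 0.4]
finger_gap: 0.6
```

Request:
arm_command:
  series:
    - [[0, 0, 0, 0], [0, 0, 0, 0]]

```text
t: 43.85
tcp_pos: [0.4169, 0.3259, 0.1612]
tool_rot: [0.463, 0.534, -0.463, 0.534]
force: [0.4, 0.1, -0.0]
finger_gap: 0.596
```

Run:
```python
from h import *
s=status.sense()
to([.4135,.3265,.0275],.146)
w=cv2.cvtColor(snapshot("wrist"),cv2.COLOR_RGB2BGR);cv2.imwrite("pics/w12.png",w)
for n in ["blue"]:
  for c,st in blobs(w,n,100):
    if st[4]>200 and c[1]<280:print(n,c,st,"cap",pt("wrist",*c,.088,s)[:2].round(4))
```

```text
t 43.9 tcp [0.4169 0.3259 0.1612] yaw 0.142 gap 0.596 F [ 0.4  0.1 -0. ]
turn first -0.004 then shift mm [133.7  -3.3  -1.1] tilt [ 0.e+00 -1.e-04 -1.e+00]
blue [495.8, 56.9] [482, 42, 25, 30, 513] cap [0.5819 0.127 ]
blue [252.0, 200.4] [241, 187, 23, 28, 526] cap [0.4158 0.3275]
```

Request:
arm_command:
  series:
    - [[20, -3, -1.5, 0], [30, 0, 0, 0], [30, 0, 0, 0], [26, 0, 0, 0], [16, 0, 0, 0], [8, 0, 0, 0], [3, 0, 0, 0], [0, 0, 0, 0], [0, 0, 0, 0]]

```text
t: 44.8
tcp_pos: [0.4137, 0.3279, 0.0291]
tool_rot: [0.463, 0.534, -0.462, 0.535]
force: [0.5, -0.3, 0.4]
finger_gap: 0.599
```

Request:
arm_command:
  series:
    - [[0, 0, 0, 0], [0, 0, 0, 0], [0, 0, 0, 0], [0, 0, 0, 0], [0, 0, 0, 0], [0, 0, 0, 0]]
  jaw: 20

```text
t: 45.4
tcp_pos: [0.4136, 0.3279, 0.0293]
tool_rot: [0.463, 0.534, -0.462, 0.535]
force: [0.2, -0.9, 6.2]
finger_gap: 0.391
```

Run:
```python
from h import *
to([.6187,.054,.0325],.146)
```

```text
t 45.4 tcp [0.4136 0.3279 0.0293] yaw 0.144 gap 0.391 F [ 0.2 -0.9  6.2]
turn first -0.002 then shift mm [ -3.2 163.1 300.9] tilt [ 1.7e-03  7.0e-04 -1.0e+00]
```

Request:
arm_command:
  series:
    - [[-10, 0, 0, 0], [-25, 0, 0, 0], [-35, 0, 0, 0], [-35, 5, 9, 0], [-30, 13, 24, 0], [-15, 19, 35, 0], [0, 22, 40, 0], [0, 22, 40, 0], [0, 22, 40, 0], [0, 20, 38, 0]]

```text
t: 46.4
tcp_pos: [0.5678, 0.12, 0.1788]
tool_rot: [0.463, 0.535, -0.463, 0.535]
force: [1.5, 0.4, -0.9]
finger_gap: 0.388
```

Request:
arm_command:
  series:
    - [[0, 18, 35, 0], [0, 14, 25, 0], [0, 8, 15, 0], [0, 0, 0, 0], [0, 0, 0, 0]]

```text
t: 46.9
tcp_pos: [0.6162, 0.054, 0.178]
tool_rot: [0.463, 0.535, -0.463, 0.534]
force: [-0.8, 0.8, -1.2]
finger_gap: 0.389
```

Run:
```python
from h import *
to([.6187,.054,.0333],.146)
```

```text
t 46.9 tcp [0.6162 0.054  0.178 ] yaw 0.144 gap 0.389 F [-0.8  0.8 -1.2]
turn first -0.002 then shift mm [144.7   2.5   0.4] tilt [-0.0022  0.001  -1.    ]
```

Request:
arm_command:
  series:
    - [[15, 1, 0, 0], [28, 0, 0, 0], [30, 0, 0, 0], [28, 0, 0, 0], [20, 0, 0, 0], [12, 0, 0, 0], [5, 0, 0, 0], [0, 0, 0, 0], [0, 0, 0, 0]]

```text
t: 47.8
tcp_pos: [0.619, 0.0535, 0.0411]
tool_rot: [0.463, 0.534, -0.462, 0.535]
force: [0.2, -0.5, -0.9]
finger_gap: 0.389
```

Run:
```python
from h import *
to([.6187,.054,.0333],.146)
```

```text
t 47.8 tcp [0.619  0.0535 0.0411] yaw 0.144 gap 0.389 F [ 0.2 -0.5 -0.9]
turn first -0.002 then shift mm [ 7.8 -0.3 -0.5] tilt [ 1.6e-03 -1.0e-04 -1.0e+00]
```

Request:
arm_command:
  series:
    - [[3, 0, -0.5, 0], [2, 0, 0, 0], [1, 0, 0, 0], [1, 0, 0, 0], [0.8, 0, 0, 0], [0, 0, 0, 0]]

```text
t: 48.4
tcp_pos: [0.6186, 0.0537, 0.0333]
tool_rot: [0.463, 0.534, -0.463, 0.535]
force: [-2.7, -0.2, 4.3]
finger_gap: 0.39
```

Request:
arm_command:
  series:
    - [[0, 0, 0, 0], [0, 0, 0, 0], [0, 0, 0, 0], [0, 0, 0, 0], [-10, 0, 0, 0], [-25, 0, 0, 0], [-30, 0, 0, 0], [-30, 0, 0, 0], [-30, 0, 0, 0], [-20, 0, 0, 0]]
  jaw: 60

```text
t: 49.4
tcp_pos: [0.6193, 0.0538, 0.1807]
tool_rot: [0.464, 0.534, -0.462, 0.536]
force: [0.1, -0.7, -0.7]
finger_gap: 0.596
```

Request:
arm_command:
  series:
    - [[-10, 0, 0, 0], [0, 0, 0, 0], [0, 0, 0, 0], [0, 0, 0, 0]]

```text
t: 49.8
tcp_pos: [0.6173, 0.0538, 0.186]
tool_rot: [0.462, 0.536, -0.463, 0.534]
force: [-0.7, -0.3, -0.2]
finger_gap: 0.6
```

Run:
```python
from h import *
s=status.sense();to([.6187,.054,.17],.146)
w=cv2.cvtColor(snapshot("wrist"),cv2.COLOR_RGB2BGR);S=cv2.cvtColor(snapshot("side"),cv2.COLOR_RGB2BGR)
for n in HUE:
  for c,st in blobs(w,n,100):
    if st[4]>200 and c[1]<280:print(n,c,st,"cap",pt("wrist",*c,.092,s)[:2].round(4))
a=cv2.resize(w[120:230,150:350],None,fx=4,fy=4,interpolation=cv2.INTER_CUBIC)[:330]
b=cv2.resize(S[145:235,180:275],None,fx=3,fy=3,interpolation=cv2.INTER_CUBIC)
b=cv2.copyMakeBorder(b,0,0,0,800-b.shape[1],0)
c=np.vstack([a,b[:270]]);cv2.imwrite("pics/c13.png",c)
```

```text
t 49.8 tcp [0.6173 0.0538 0.186 ] yaw 0.144 gap 0.600 F [-0.7 -0.3 -0.2]
turn first -0.002 then shift mm [16.   1.4  0. ] tilt [-3.1e-03  3.0e-04 -1.0e+00]
red [193.9, 159.6] [167, 144, 44, 43, 662] cap [0.6368 0.1071]
red [171.0, 185.9] [160, 174, 24, 25, 434] cap [0.6111 0.1253]
blue [254.0, 156.3] [232, 144, 45, 34, 589] cap [0.6463 0.0582]
blue [254.7, 186.5] [244, 175, 22, 24, 427] cap [0.6208 0.0539]
green [316.3, 157.8] [299, 144, 42, 41, 590] cap [0.6528 0.0071]
green [336.4, 188.0] [325, 177, 24, 23, 418] cap [ 0.6296 -0.0161]
```

View pics/c13.png

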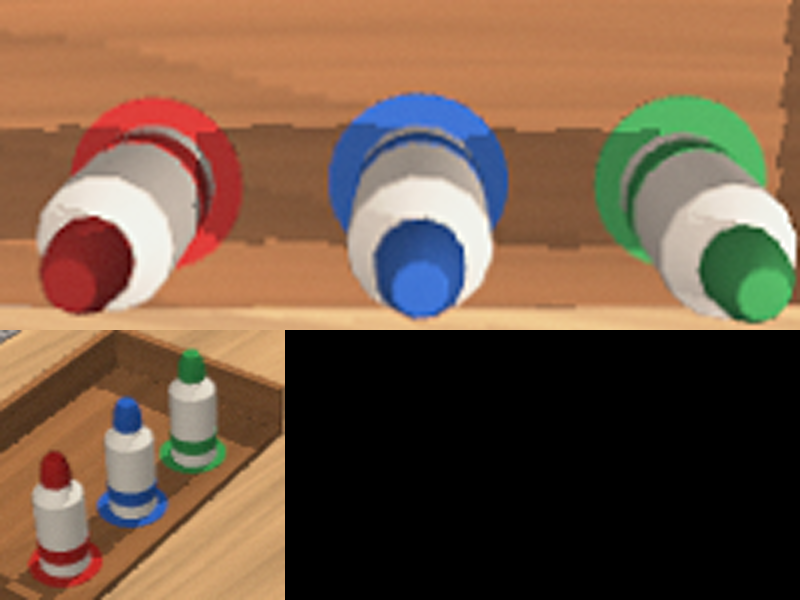

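```bash
python3 -c "
from station import ticket
print(ticket.sign_off())"
```

```text
the job is handed in; nothing more can be done
None
```

I did the job in the order asked and handed it in at about 50 s of the 141 s allowed.

- **Order:** blue, red and green went upright into the tray first. Then the case went to the mat. Last, green, red and blue went back, each on the disc of its own colour. No bottle tipped, and the highest tool force in any reading was about 10 N.
- **Case:** in the top picture it lies flat inside the white outline, within about 1 mm of its centre and with no measurable turn against it.
- **Bottles:** the last wrist and side pictures show all three upright on their own discs. Red is about 1 mm off centre and blue about 1.5 mm. Green is about 2–2.5 mm off, toward the rack's front. I left it because a regrip seemed riskier than the gain.
- **Disagreement:** wrist-camera readings of the caps ran about 2–3 mm farther back than the top camera's. I put this down to seeing the cap's side, and judged centring by the visible disc rims instead.
- **Not rechecked:** I took no fresh picture of the case or the tray after the bottles went back. The arm did not go near the mat again.

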